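Unlatch the blue slide cassette and present its bar code to the reader

TASK

Take the blue slide cassette out of the slide loader: pinch its two orange side catches fully in with the fingers so that it unlatches, and lift it straight up and out, keeping it upright so that no slide slips. Carry it to the bar code reader and finish while still holding it there by its pinched catches, clear of everything, with its bar code label squarely facing the reader's red window, level with the window and about 8 cm from it. Leave the grey cassette latched in its bay and everything else on the desk where it is.

Things in the scene. Friction and masses are not known exactly. Their poses are not given: they have to be found in the camera images.
- loader: slide loader fixed to the desk, front to its -x; origin under the centre of its deck, at desk height. Deck 220 (x) by 300 (y) mm, top 55 mm high; two bays at y = +65 and -65 mm, each an opening 112 (x) by 44 (y) mm, 35 mm deep (floor 20 mm above the desk). A housing 220 (x) mm deep and 165 mm high stands on its -y side, from y = -155 to -285 mm.
- blue: slide cassette with blue ends and sides: 108 long (x) by 40 wide (y) by 80 mm high, about 0.27 kg, holding glass slides on end. Origin: centre of its underside, z up. It stands latched in one of the two bays, its x along the loader's x, its underside 20 mm above the desk, with up to 2 mm of play. An orange push catch on each long side, halfway along.
- blue_label (a point): centre of the blue cassette's bar code label (34 x 40 mm, white with black bars) on its +x end face, 54 mm from its middle and 36 mm above its underside; the label faces the cassette's +x. Axes as the cassette's.
- blue_left_pad (a point): centre of the outer face of the blue cassette's orange catch on its +y side, 62 mm above the cassette's underside. Each catch is 32 mm wide (x) and 24 mm high; the two outer faces are 58 mm apart at rest, 42 mm fully pinched.
- blue_right_pad (a point): centre of the outer face of the blue cassette's catch on its -y side, 62 mm above its underside
- blue_left (a joint): how far the blue cassette's +y catch is pressed straight in: 0 out, 0.008 m fully in. Its spring pushes back with 4 N at rest, 8 N fully in. It moves a bolt near the underside that is caught beneath the bay's rim: both catches must be in 4 to 6 mm to lift free.
- blue_right (a joint): the same for the catch on its -y side: 0 out, 0.008 m fully in
- grey: slide cassette with grey ends and sides, otherwise the same as the blue one: 108 long (x) by 40 wide (y) by 80 mm high, about 0.27 kg, holding glass slides on end. It stands latched in the other bay and stays there. Origin at the centre of its underside.
- reader: bar code reader on a round foot (diameter 92 mm), fixed to the desk, 160 mm high, grey head 68 (x) by 82 (y) mm with a black frame around the red window; origin at the centre of the underside of its foot; its window faces its own -x
- reader_window (a point): centre of the reader's red window, 120 mm above the desk; it looks level along the reader's -x. Axes as the reader's.
- slidetray: flat cardboard tray of slides fixed on the desk, 200 x 240 x 12 mm
- oil: brown immersion oil dropper bottle, diameter 28, height 62 mm; bystander, origin at the centre of its underside
- pencup: grey pen cup, diameter 72, 95 mm high, pens to 145 mm; bystander, origin at the centre of its underside
- counter: cream cell counter with small keys, 150 x 100 x 41 mm; bystander, origin at the centre of its underside
- slidebox: closed green slide box, 100 x 85 x 32 mm; bystander, origin at the centre of its underside
- marker: blue marker pen lying flat, 133 mm long, 14 mm thick; bystander, origin at the centre of its underside
- mouse: black computer mouse, 105 x 60 x 30 mm; bystander, origin at the centre of its underside

How it is judged (in metres and radians):
On the way, in this order (a step that is already met when the one before it is completed fails the run):
1. both catches of the blue cassette are pinched in at least 4 mm while it still stands in its bay (value of joint each of blue_left, blue_right above 0.004 m and z of blue in the frame of loader below 0.026 m), for 0.1 s.
2. the blue cassette is lifted straight up out of its bay by its pinched catches: its underside is at least 10 mm above the deck, with its middle still within 25 mm of over a bay (value of joint each of blue_left, blue_right above 0.004 m and z of blue in the frame of loader above 0.065 m and contact force between the fingers and blue above 1 N and x of blue in the frame of loader between -0.025 and 0.025 m and (y of blue in the frame of loader between -0.09 and -0.04 m or y of blue in the frame of loader between 0.04 and 0.09 m)), for 0.05 s.
At the end, for the whole second after the job is handed in: Blue cassette held still in the air, catches in 4 mm or more, underside over 40 mm up, upright to 0.25 rad, touching no loader or reader; label 40-120 mm before the window, within 30 mm of its centre each way, facing it to 0.35 rad; grey cassette moved under 8 mm, the rest under 30 mm (value of joint each of blue_left, blue_right above 0.004 m and contact force between the fingers and blue above 1 N and contact force between blue and loader below 0.2 N and contact force between blue and reader below 0.2 N and height (world z) of blue above 0.04 m and angle between blue's own z axis and vertical below 0.25 rad and linear speed of blue below 0.03 m/s and x of blue_label in the frame of reader_window between -0.12 and -0.04 m and y of blue_label in the frame of reader_window between -0.03 and 0.03 m and z of blue_label in the frame of reader_window between -0.03 and 0.03 m and angle between the x axis of blue and the x axis of reader, either way round below 0.35 rad and x of blue in the frame of reader_window below -0.08 m and distance of grey from where it was at the start of the episode below 0.008 m and distance of each of oil, pencup, counter, slidebox, marker, mouse from where it was at the start of the episode below 0.03 m); the arm keeps its last pose, push and grip.
It fails at once if the blue cassette is tipped more than 0.45 rad (angle between blue's own z axis and vertical above 0.45 rad).
It fails at once if the grey cassette is moved more than 8 mm (distance of grey from where it was at the start of the episode above 0.008 m).
It fails at once if another thing on the desk is moved more than 30 mm (distance of any of oil, pencup, counter, slidebox, marker, mouse from where it was at the start of the episode above 0.03 m).
It also fails if it takes over 38 s, if anything falls off the work surface, if the arm or the gripper's body presses on something with over 40 N, if the wrist force passes 120 N, or if a joint passes its speed limit or range.

ROBOT

A 6-joint arm with a two-finger parallel gripper is mounted at the origin on the work surface. World frame = base frame: x ahead of the robot, y to its left, z up, the work surface at z = 0. Lengths are in m, angles in degrees, forces in N, time in s.
With the tool pointing down it reaches from about 0.4 to 0.825 m from the base axis. Payload 7 kg.
Tool frame: the origin (TCP) lies between the finger pads; the fingertips stand r.tip_extent ahead of it and the grasp point (between the pads) is the TCP (r.tip_extent is the distance from the TCP to the fingertips, in m); z points along the fingers, y is the line along which they close (so a half turn about z gives the same grasp; the last joint's range is limited). The gripper opens to 88 mm and grips with 3 to 60 N. Pads are 19 mm wide; open, the fingers measure 130 mm over their backs; the gripper's body (78 mm by 193 mm) begins 47 mm behind the grasp point.
Start: joints at [86.752, 20.546, 0.682, 0, -70.136, -16.507], TCP at [0.228, 0.635, 0.246] pointing down, gripper open.
Joint ranges: [-176.03, 176.03], [-82.01, 121.73], [-58.28, 71.71], [-173.87, 95.51], [-174.79, -0.11], [-173.66, 173.66]. Speed limits (degrees/s): [136.94, 136.94, 172.46, 180, 180, 180].

INTERFACE

Orientations are given as [roll, pitch, yaw] about the fixed x, y, z axes, in that order (R = Rz(yaw) Ry(pitch) Rx(roll)).
In Python, from rig import r gives the robot as it stands.
- The arm moves only by the shell command python3 -m handwheel 'ROWS' [FORCE]. ROWS is JSON, a list of rows, each an object of numbers: "x", "y", "z": the shift along the world's x, y, z in units of 0.1 m (1.0 is 0.1 m); "ax", "ay", "az": the turn, a rotation vector about the world's x, y, z in units of 30 degrees (1.0 is 30 degrees); "grip": the opening, from 0 (shut) to 1 (fully open). In form: [{"x": .., "y": .., "z": .., "ax": .., "ay": .., "az": .., "grip": ..}, ...]. A call has 1 to 10 rows; each row is the pose to reach, as a shift and turn from the pose commanded when the call began; what a row does not reach only later rows make up. A row lasts 1/8 s, in which the tool goes at most 62.5 mm and 10.7 degrees, less where a joint would pass 70% of its speed; a pose out of reach is approached as far as the arm can. A call with a number of a shift or a turn outside -1 to 1 is refused whole. A call with a gripper value outside its range is refused whole. The fingers move at their own pace and stop on an object; FORCE is the grip in N (left out, the last holds). Time passes only in rows, so rows that repeat a pose let the fingers close. It gives the time, the measured TCP pose, the force, the opening and the grip force at its end, in the units of the state.
- r.get_state(): the state, without advancing time (a new reading comes with each control period).
- r.get_image(name): name is "scene" or "top" or "wrist"; returns a dict with "image" (384x512x3 uint8, red, green, blue), "z_map" (384x512 float32, m along the optical axis (not along the pixel's ray), 0 where there is no reading), "fx", "fy", "cx", "cy" (pixels), "k1" (the pictures are not rectified: a ray, as slopes to the right and down, at radius r is drawn at 1 + k1 r^2 times it, then the intrinsics apply), "extrinsics" (4x4, takes a point from camera to world coordinates). Camera axes: x right, y up, looking along -z (the intrinsics and any distortion apply to the point x, -y, -z); pixel columns grow to the right and rows downward; lengths in m; the calibration is good to about 2 mm. A picture is of the moment at which its call begins.
- r.finish_job(): hands the job in; it is judged then, once.
Trained networks look in a picture, given as the dict that the camera call returned (one of the last four; its "shot" number tells which), for a name from the list of things; names that differ only in an ending like _2 or _b are one class to them, and where a whole thing is asked for, a point or a joint stands for the part that bears it (a point fixed in the world has none). Each returns a list of dicts, best first, with "confidence" (0 to 1); they miss things now and then, are a little off and sometimes report something else, mostly with a low value. They report only what shows in the picture. A call takes as long as a camera call.
- r.trace(picture, name): "mask" (384x512 bool, what is visible of it).
- r.mark_of(picture, name): "point" ([x, y, z] in m, in world coordinates, good to about 4 mm: a listed point, or the origin of a listed thing).
The state is a dict: "clock": time; "q": joint angles; "joint_velocities": joint speeds; "joint_efforts": joint torques, N m; "position": TCP position; "tcp_rot": TCP orientation; "contact_force": force on the tool from outside, world axes, zero at the start; "moment": the same for the moment, N m; "grip_width": finger opening in m; "finger_force": force on a finger pad.
Only numpy, scipy, OpenCV 4.12 (cv2) and the standard library are available. Lean on these libraries where they do the work, as an engineer would, in place of code of your own. Each camera call takes 0.05 s, during which the arm holds its last target. There are 200 camera calls.

## Working session

There is one attempt and no reset: what is moved stays moved. The work goes in short steps, Python scripts to look and compute and a shell command to move; the robot and the scene stay as the last step left them, time stands still between calls to the robot, and variables do not carry over. Pictures are saved under pics/ and viewed, at most 10 in all, crops included, and the job is handed in when it is done.

```bash
mkdir -p pics
cat > h.py <<'E'
import numpy as np, cv2
from rig import r
def cloud(p):
    H,W=p["z_map"].shape
    u,v=np.meshgrid(np.arange(W),np.arange(H))
    K=np.array([[p["fx"],0,p["cx"]],[0,p["fy"],p["cy"]],[0,0,1.]])
    n=cv2.undistortPoints(np.stack([u,v],-1).reshape(-1,1,2).astype(float),K,np.array([p["k1"],0,0,0,0.])).reshape(H,W,2)
    z=p["z_map"]; c=np.stack([n[...,0]*z,-n[...,1]*z,-z],-1)
    E=np.array(p["extrinsics"]); w=c@E[:3,:3].T+E[:3,3]; w[z<=0]=np.nan
    return w
E
python3 - <<'E'
from h import *
print(r.get_state()["position"],r.get_state()["tcp_rot"],r.tip_extent,r.get_state()["clock"])
ims=[]
for n in ("scene","top"):
    p=r.get_image(n); ims.append(p["image"]); w=cloud(p)
    for t in ["loader","blue","blue_label","blue_left_pad","blue_right_pad","grey","reader","reader_window","oil","pencup","counter","slidebox","marker","mouse","slidetray"]:
        m=r.mark_of(p,t); print(n,t,[(np.round(a["point"],3).tolist(),round(a["confidence"],2)) for a in m[:2]])
    for t in ["blue","grey","loader","reader"]:
        m=r.trace(p,t)
        if m:
            q=w[m[0]["mask"]]; q=q[~np.isnan(q[:,0])]; top=q[q[:,2]>np.percentile(q[:,2],97)-.008]
            rc=cv2.minAreaRect((top[:,:2]*1000).astype(np.float32)); print(' ',t,m[0]["confidence"],np.round(np.percentile(q[:,2],97),3),rc)
    cv2.imwrite(f"pics/{n}.png",p["image"][...,::-1])
E
```

```text
[0.22802081 0.6348391  0.24465415] [ 1.79908561e+02 -7.33584325e-03 -1.97623561e+01] 0.019 0.0
scene loader [([0.541, -0.179, 0.0], 0.83)]
scene blue [([0.523, -0.243, 0.018], 0.71), ([0.532, -0.216, 0.08], 0.49)]
scene blue_label [([0.578, -0.253, 0.058], 0.67)]
scene blue_left_pad [([0.532, -0.214, 0.083], 0.55)]
scene blue_right_pad [([0.522, -0.272, 0.082], 0.56)]
scene grey [([0.556, -0.113, 0.023], 0.78)]
scene reader [([0.463, 0.47, 0.0], 0.63)]
scene reader_window [([0.469, 0.433, 0.124], 0.62), ([0.62, 0.232, -0.001], 0.28)]
scene oil [([0.744, 0.313, 0.0], 0.75)]
scene pencup [([0.723, 0.142, 0.001], 0.9), ([0.275, 0.243, -0.002], 0.51)]
scene counter [([0.813, -0.028, -0.002], 0.75)]
scene slidebox []
scene marker [([0.62, 0.235, 0.0], 0.79)]
scene mouse [([0.532, -0.214, 0.083], 0.57)]
scene slidetray [([0.276, 0.24, -0.002], 0.89)]
  blue 0.61 0.101 ((527.6758422851562, -240.96852111816406), (55.35083770751953, 114.06100463867188), 80.11634063720703)
  reader 0.97 0.162 ((467.759765625, 463.81988525390625), (83.252197265625, 68.1081314086914), 11.787028312683105)
top loa
[... 694 characters left out ...]
]
top counter [([0.811, -0.032, -0.0], 0.64)]
top slidebox [([0.468, 0.246, -0.001], 0.95), ([0.525, -0.246, 0.022], 0.34)]
top marker [([0.62, 0.231, -0.0], 0.61)]
top mouse []
top slidetray [([0.278, 0.243, -0.0], 0.66)]
  blue 0.69 0.097 ((528.237060546875, -217.5125732421875), (9.482865333557129, 28.29807472229004), 66.83615112304688)
  grey 0.81 0.101 ((552.670654296875, -115.25599670410156), (54.7512092590332, 106.74755859375), 77.78555297851562)
  loader 0.72 0.168 ((490.1568298339844, -392.27191162109375), (129.63780212402344, 220.49606323242188), 77.25300598144531)
  reader 0.59 0.163 ((464.3360900878906, 463.8631591796875), (82.2144775390625, 64.32469940185547), 11.560811042785645)
```

```bash
python3 -c "
import cv2,numpy as np
cv2.imwrite('pics/both.png',cv2.resize(np.vstack([cv2.imread('pics/scene.png'),cv2.imread('pics/top.png')]),(400,600),interpolation=cv2.INTER_AREA))"
```

```text
(no output)
```

View pics/scene.png

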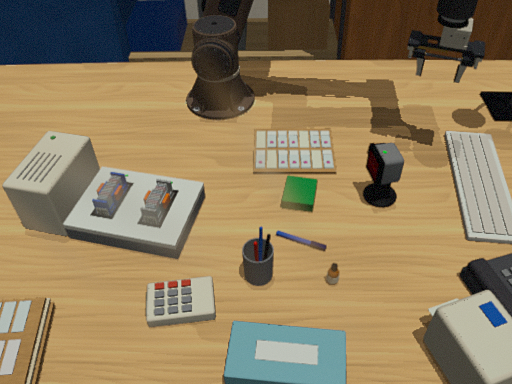

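View pics/top.png

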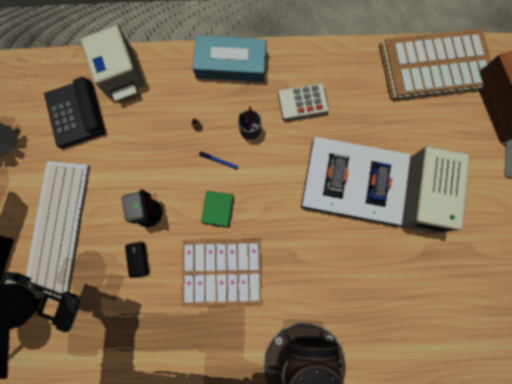

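The scene view shows the loader at left, with the blue cassette (about px 110,195) beside the tall housing and the grey one at about (157,200). The reader is at about (383,170). In the top view, blue is at (380,183), grey at (337,175) and the reader at (140,207), and the route between them is clear above about 0.2 m.

One problem: the gripper body is 193 mm wide and the housing wall is only 90 mm from the blue bay centre. I'll have to tilt the tool about 12° about the loader's x axis for the pick. First I'll move to a hover above blue.

```bash
python3 -m handwheel '[{"x":0.5,"y":-0.5,"z":0.2,"az":0.26},{"x":1,"y":-1,"z":0.4,"az":0.26},{"x":1,"y":-1,"z":0.4,"az":0.26}]' | tail -1
python3 -m handwheel '[{"x":0.5,"y":-0.5},{"x":1,"y":-1},{"x":1,"y":-1}]' >/dev/null
python3 -m handwheel '[{"x":0.5,"y":-0.5},{"x":0.97,"y":-1},{"x":0.97,"y":-1}]' | tail -1
python3 -m handwheel '[{"y":-0.5},{"y":-1}]' >/dev/null
python3 -m handwheel '[{"y":-0.5},{"y":-1}]' >/dev/null
python3 -m handwheel '[{"y":-0.5},{"y":-1}]' >/dev/null
python3 -m handwheel '[{"y":-0.5},{"y":-1}]' >/dev/null
python3 -m handwheel '[{"y":-0.5},{"y":-1}]' >/dev/null
python3 -m handwheel '[{"y":-0.4},{"y":-0.78},{"y":-0.78},{"y":-0.78}]'
python3 - <<'E'
from h import *
s=r.get_state(); print(s["q"],s["position"],s["tcp_rot"],s["clock"])
for n in ("wrist","top"):
    p=r.get_image(n); w=cloud(p); cv2.imwrite(f"pics/{n}2.png",p["image"][...,::-1])
    np.savez(f"{n}2.npz",w=w,im=p["image"])
    for t in ["loader","blue","blue_label","blue_left_pad","blue_right_pad","grey"]:
        m=r.mark_of(p,t); print(n,t,[(np.round(a["point"],3).tolist(),round(a["confidence"],2)) for a in m[:2]])
    for t in ["blue","grey","loader"]:
        for m in r.trace(p,t)[:1]:
            q=w[m["mask"]]; q=q[~np.isnan(q[:,0])]
            for lo,hi in ((.05,.06),(.07,.093),(.094,.106),(.158,.172)):
                k=q[(q[:,2]>lo)&(q[:,2]<hi)]
                if len(k)>30: print(' ',t,round(m["confidence"],2),lo,len(k),cv2.minAreaRect((k[:,:2]*1000).astype(np.float32)))
E
```

```text
[ 8.67503680e+01  2.05471239e+01  6.83280399e-01 -3.04808745e-04
 -7.01372155e+01 -1.65086691e+01] [0.22817485 0.63524528 0.24556172] [ 1.79998903e+02 -2.60677008e-05 -1.97584047e+01] 2.0
wrist loader []
wrist blue []
wrist blue_label []
wrist blue_left_pad []
wrist blue_right_pad []
wrist grey []
top loader [([0.538, -0.178, -0.002], 0.64)]
top blue [([0.526, -0.246, 0.018], 0.87)]
top blue_label [([0.579, -0.258, 0.056], 0.76)]
top blue_left_pad [([0.533, -0.217, 0.08], 0.57)]
top blue_right_pad [([0.469, 0.248, -0.007], 0.53), ([0.519, -0.272, 0.082], 0.5)]
top grey [([0.552, -0.119, 0.019], 0.85)]
  blue 0.73 0.05 42 ((521.4471435546875, -242.90768432617188), (47.08228302001953, 104.87353515625), 76.8183364868164)
  blue 0.73 0.07 290 ((522.8842163085938, -241.5840301513672), (59.14453125, 106.97222900390625), 74.6220474243164)
  blue 0.73 0.094 225 ((524.3251953125, -241.39093017578125), (55.583534240722656, 108.48612213134766), 84.33309936523438)
  grey 0.57 0.07 266 ((551.0352783203125, -115.00674438476562), (55.74530792236328, 103.67585754394531), 78.0445556640625)
  grey 0.5
[... 296 characters left out ...]
9160156), (237.61769104003906, 340.3555908203125), 0.10514669120311737)
  loader 0.63 0.094 159 ((491.88037109375, -245.80569458007812), (320.3367004394531, 234.2232208251953), 89.91485595703125)
  loader 0.63 0.158 3500 ((490.6961669921875, -392.8215026855469), (129.87142944335938, 221.37091064453125), 77.07582092285156)validation failed for argument at $[0]...
validation failed for argument at $[0]...
validation failed for argument at $[0]...
validation failed for argument at $[0]...
validation failed for argument at $[0]...
validation failed for argument at $[0]...
validation failed for argument at $[0]...
validation failed for argument at $[0]...
validation failed for argument at $[0]...
```

View pics/wrist2.png

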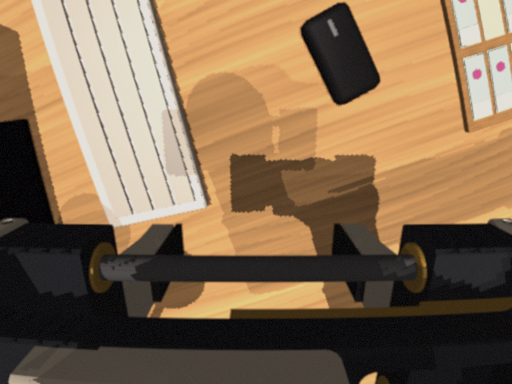

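The wrist view shows only the keyboard, the mouse and the fingers. Every move was refused because each row needs all seven numbers, so the arm hasn't moved. The top-view depth puts the loader at yaw -12.9° and the blue cassette at about (0.525, -0.242), and the two cross-checks agree. I'll retype the rows in full.

```bash
python3 -m handwheel '[{"x":0.5,"y":-0.5,"z":0.3,"ax":0,"ay":0,"az":0.23,"grip":1},{"x":1,"y":-1,"z":0.5,"ax":0,"ay":0,"az":0.23,"grip":1},{"x":1,"y":-1,"z":0.5,"ax":0,"ay":0,"az":0.23,"grip":1}]' | tail -c 400
python3 -m handwheel '[{"x":0.5,"y":-0.5,"z":0,"ax":0,"ay":0,"az":0,"grip":1},{"x":1,"y":-1,"z":0,"ax":0,"ay":0,"az":0,"grip":1},{"x":1,"y":-1,"z":0,"ax":0,"ay":0,"az":0,"grip":1}]' >/dev/null
python3 -m handwheel '[{"x":0.5,"y":-0.5,"z":0,"ax":0,"ay":0,"az":0,"grip":1},{"x":0.97,"y":-1,"z":0,"ax":0,"ay":0,"az":0,"grip":1},{"x":0.97,"y":-1,"z":0,"ax":0,"ay":0,"az":0,"grip":1}]' | tail -c 400
python3 -m handwheel '[{"x":0,"y":-0.5,"z":0,"ax":0,"ay":0,"az":0,"grip":1},{"x":0,"y":-1,"z":0,"ax":0,"ay":0,"az":0,"grip":1}]' >/dev/null
python3 -m handwheel '[{"x":0,"y":-0.5,"z":0,"ax":0,"ay":0,"az":0,"grip":1},{"x":0,"y":-1,"z":0,"ax":0,"ay":0,"az":0,"grip":1}]' >/dev/null
python3 -m handwheel '[{"x":0,"y":-0.5,"z":0,"ax":0,"ay":0,"az":0,"grip":1},{"x":0,"y":-1,"z":0,"ax":0,"ay":0,"az":0,"grip":1}]' >/dev/null
python3 -m handwheel '[{"x":0,"y":-0.5,"z":0,"ax":0,"ay":0,"az":0,"grip":1},{"x":0,"y":-1,"z":0,"ax":0,"ay":0,"az":0,"grip":1}]' >/dev/null
python3 -m handwheel '[{"x":0,"y":-0.5,"z":0,"ax":0,"ay":0,"az":0,"grip":1},{"x":0,"y":-1,"z":0,"ax":0,"ay":0,"az":0,"grip":1},{"x":0,"y":-1,"z":0,"ax":0,"ay":0,"az":0,"grip":1},{"x":0,"y":-1,"z":0,"ax":0,"ay":0,"az":0,"grip":1}]'
python3 - <<'E'
from h import *
s=r.get_state(); print(s["q"],s["position"],s["tcp_rot"],s["clock"])
E
```

```text
clock: 3.38
position: [0.33, 0.5336, 0.2974]
tcp_rot: [-179.9, -0.0, -13.0]
contact_force: [0.2, 0.5, -0.7]
grip_width: 0.0876
finger_force: 0.0
clock: 4.12
position: [0.5267, 0.3334, 0.2952]
tcp_rot: [180.0, 0.0, -13.0]
contact_force: [-0.1, 0.6, -1.7]
grip_width: 0.0876
finger_force: 0.0
clock: 5.62
position: [0.5254, -0.1641, 0.2953]
tcp_rot: [-180.0, 0.0, -12.9]
contact_force: [-0.3, 0.3, -0.8]
grip_width: 0.0874
finger_force: 0.0
[ 3.03696128e+00  7.11277086e+00 -1.06380796e+01 -2.05406488e-02
 -7.22605082e+01  7.41038907e+01] [ 0.52535868 -0.16407424  0.2953222 ] [-1.79984297e+02  1.62833995e-02 -1.28654063e+01] 5.625
```

```bash
python3 -m handwheel '[{"x":0,"y":-0.4,"z":0,"ax":-0.2,"ay":0.045,"az":0,"grip":0.82},{"x":0,"y":-0.765,"z":-0.5,"ax":-0.4,"ay":0.09,"az":0,"grip":0.82},{"x":0,"y":-0.765,"z":-0.9,"ax":-0.4,"ay":0.09,"az":0,"grip":0.82},{"x":0,"y":-0.765,"z":-0.9,"ax":-0.4,"ay":0.09,"az":0,"grip":0.82},{"x":0,"y":-0.765,"z":-0.9,"ax":-0.4,"ay":0.09,"az":0,"grip":0.82}]'
python3 - <<'E'
from h import *
p=r.get_image("wrist"); w=cloud(p); cv2.imwrite("pics/wrist3.png",p["image"][...,::-1])
for t in ["blue","blue_left_pad","blue_right_pad","grey"]:
    m=r.mark_of(p,t); print(t,[(np.round(a["point"],4).tolist(),round(a["confidence"],2)) for a in m[:2]])
L=np.array([.5396,-.1781]);c,s=np.cos(np.radians(-12.9)),np.sin(np.radians(-12.9))
hsv=cv2.cvtColor(p["image"],cv2.COLOR_RGB2HSV)
o=(hsv[...,0]>5)&(hsv[...,0]<20)&(hsv[...,1]>150)&(hsv[...,2]>120)
q=w[o&(w[...,2]>.06)&(w[...,2]<.1)]; d=q[:,:2]-L
l=np.c_[d[:,0]*c+d[:,1]*s,-d[:,0]*s+d[:,1]*c,q[:,2]]
for a,b in((-.11,-.066),(-.066,-.02),(.02,.065),(.065,.11)):
    k=l[(l[:,1]>a)&(l[:,1]<b)&(abs(l[:,0])<.05)]
    if len(k)>5: print(len(k),np.round(np.percentile(k,[3,97],axis=0),4).tolist())
# housing edge
d=w[...,:2]-L; ly=-d[...,0]*s+d[...,1]*c
m=(w[...,2]>.155)&(w[...,2]<.175)&(ly<-.14); print("housing edge",np.nanpercentile(ly[m],[1,99]) if m.any() else None, m.sum())
E
```

```text
clock: 6.25
position: [0.5267, -0.2404, 0.2075]
tcp_rot: [167.7, -0.2, -12.7]
contact_force: [-1.1, -0.5, 0.8]
grip_width: 0.0719
finger_force: 0.0
blue [([0.5272, -0.2402, 0.0224], 0.57)]
blue_left_pad [([0.529, -0.2119, 0.0831], 0.98), ([0.5274, -0.2453, 0.0225], 0.57)]
blue_right_pad [([0.5189, -0.2723, 0.082], 0.87)]
grey [([0.5531, -0.117, 0.0208], 0.92), ([0.5279, -0.2418, 0.0212], 0.17)]
50 [[0.012, -0.0948, 0.0914], [0.0168, -0.0877, 0.0948]]
30 [[-0.014, -0.0454, 0.0914], [0.0165, -0.0411, 0.095]]
396 [[-0.0142, 0.0344, 0.0915], [0.0157, 0.0426, 0.095]]
361 [[-0.0139, 0.0841, 0.0923], [0.0154, 0.091, 0.0951]]
housing edge [-0.27875576 -0.15675657] 22889
```

View pics/wrist3.png

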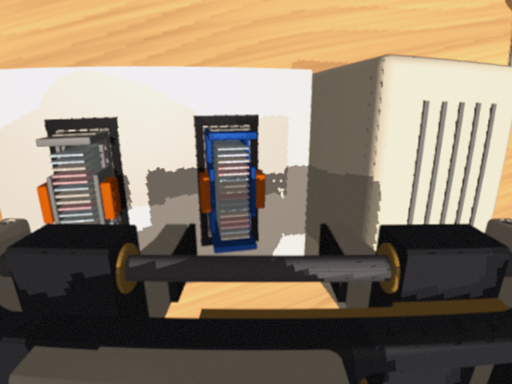

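The wrist view shows the blue cassette at about (232,190), with its orange catches at (206,192) and (260,190), between the two fingers. The housing is close on the right. The catches' mid-point is at loader y = -66 mm, which matches the TCP target, so I'll descend.

```bash
python3 -m handwheel '[{"x":0,"y":0,"z":-0.4,"ax":0,"ay":0,"az":0,"grip":0.82},{"x":0,"y":0,"z":-0.7,"ax":0,"ay":0,"az":0,"grip":0.82},{"x":0,"y":0,"z":-0.85,"ax":0,"ay":0,"az":0,"grip":0.82},{"x":0,"y":0,"z":-1,"ax":0,"ay":0,"az":0,"grip":0.82},{"x":0,"y":0,"z":-1,"ax":0,"ay":0,"az":0,"grip":0.82},{"x":0,"y":0,"z":-1,"ax":0,"ay":0,"az":0,"grip":0.82}]'
python3 -m handwheel '[{"x":0,"y":0,"z":-0.08,"ax":0,"ay":0,"az":0,"grip":0.82},{"x":0,"y":0,"z":-0.15,"ax":0,"ay":0,"az":0,"grip":0.82},{"x":0,"y":0,"z":-0.15,"ax":0,"ay":0,"az":0,"grip":0.82},{"x":0,"y":0,"z":-0.15,"ax":0,"ay":0,"az":0,"grip":0.82}]'
python3 - <<'E'
from h import *
s=r.get_state(); print(s["position"],s["tcp_rot"],s["clock"])
p=r.get_image("wrist"); cv2.imwrite("pics/wrist4.png",p["image"][...,::-1])
E
```

```text
clock: 7.25
position: [0.5258, -0.2413, 0.1064]
tcp_rot: [167.7, -0.1, -12.8]
contact_force: [0.4, -0.1, -0.2]
grip_width: 0.0717
finger_force: 0.0
clock: 7.75
position: [0.5252, -0.2413, 0.0905]
tcp_rot: [167.7, -0.0, -12.8]
contact_force: [0.6, 0.5, 0.4]
grip_width: 0.0718
finger_force: 0.0
[ 0.52517492 -0.24129024  0.09054943] [ 1.67694837e+02 -3.12742326e-02 -1.28499415e+01] 7.75
```

View pics/wrist4.png

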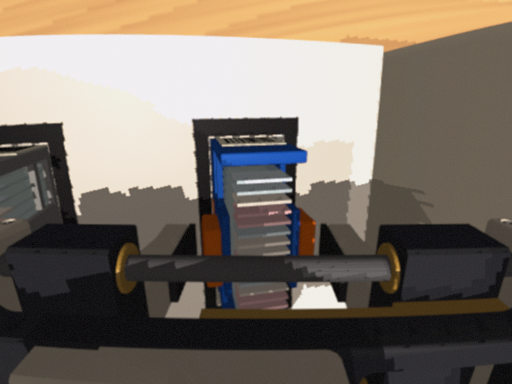

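There was no contact on the way down, and both orange catches, at about (212,250) and (307,235), are between the fingers. Now I'll pinch.

```bash
python3 -m handwheel '[{"x":0,"y":0,"z":0,"ax":0,"ay":0,"az":0,"grip":0.65},{"x":0,"y":0,"z":0,"ax":0,"ay":0,"az":0,"grip":0.4},{"x":0,"y":0,"z":0,"ax":0,"ay":0,"az":0,"grip":0.4},{"x":0,"y":0,"z":0,"ax":0,"ay":0,"az":0,"grip":0.4},{"x":0,"y":0,"z":0,"ax":0,"ay":0,"az":0,"grip":0.4},{"x":0,"y":0,"z":0,"ax":0,"ay":0,"az":0,"grip":0.4},{"x":0,"y":0,"z":0,"ax":0,"ay":0,"az":0,"grip":0.4}]' 25
python3 - <<'E'
from h import *
s=r.get_state(); print(s["position"],s["tcp_rot"],s["moment"],s["clock"])
E
```

```text
clock: 8.68
position: [0.5253, -0.2415, 0.0911]
tcp_rot: [167.7, -0.1, -12.8]
contact_force: [-1.5, -2.0, 4.7]
grip_width: 0.0448
finger_force: 24.5
[ 0.52530261 -0.24153081  0.0911105 ] [ 1.67674244e+02 -6.24169058e-02 -1.28417528e+01] [-0.48997691  0.37387447 -0.03684248] 8.675
```

```bash
python3 -m handwheel '[{"x":0,"y":0,"z":0.05,"ax":0,"ay":0,"az":0,"grip":0.4},{"x":0,"y":0,"z":0.1,"ax":0,"ay":0,"az":0,"grip":0.4},{"x":0,"y":0,"z":0.15,"ax":0,"ay":0,"az":0,"grip":0.4},{"x":0,"y":0,"z":0.15,"ax":0,"ay":0,"az":0,"grip":0.4}]'
python3 - <<'E'
from h import *
p=r.get_image("scene"); w=cloud(p); 
cv2.imwrite("pics/s5.png",cv2.resize(p["image"][130:280,40:240,::-1],None,fx=3,fy=3))
print([(a["point"],a["confidence"]) for a in r.mark_of(p,"blue_label")])
E
```

```text
clock: 9.18
position: [0.5255, -0.2412, 0.106]
tcp_rot: [167.7, -0.1, -12.8]
contact_force: [-0.1, -0.1, -2.4]
grip_width: 0.0448
finger_force: 24.6
[([0.581, -0.258, 0.0716], 0.73)]
```

View pics/s5.png

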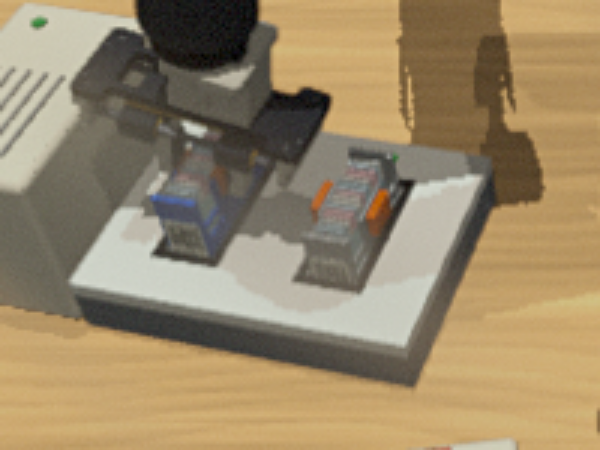

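Blue came free and has risen 15 mm (crop: blue at about (190,215)). Grey is still in its bay. I'll lift it on out, then level the tool.

```bash
python3 -m handwheel '[{"x":0,"y":0,"z":0.1,"ax":0,"ay":0,"az":0,"grip":0.4},{"x":0,"y":0,"z":0.2,"ax":0,"ay":0,"az":0,"grip":0.4},{"x":0,"y":0,"z":0.3,"ax":0,"ay":0,"az":0,"grip":0.4},{"x":0,"y":0,"z":0.4,"ax":0,"ay":0,"az":0,"grip":0.4},{"x":0,"y":0,"z":0.5,"ax":0,"ay":0,"az":0,"grip":0.4},{"x":0,"y":0,"z":0.6,"ax":0,"ay":0,"az":0,"grip":0.4},{"x":0,"y":0,"z":0.7,"ax":0,"ay":0,"az":0,"grip":0.4},{"x":0,"y":0,"z":0.7,"ax":0,"ay":0,"az":0,"grip":0.4}]' 
python3 -m handwheel '[{"x":0,"y":0,"z":0.2,"ax":0,"ay":0,"az":0,"grip":0.4},{"x":0,"y":0,"z":0.4,"ax":0.1,"ay":-0.02,"az":0,"grip":0.4},{"x":0,"y":0,"z":0.6,"ax":0.2,"ay":-0.04,"az":0,"grip":0.4},{"x":0,"y":0,"z":0.7,"ax":0.3,"ay":-0.06,"az":0,"grip":0.4},{"x":0,"y":0,"z":0.7,"ax":0.4,"ay":-0.09,"az":0,"grip":0.4},{"x":0,"y":0,"z":0.7,"ax":0.4,"ay":-0.09,"az":0,"grip":0.4}]'
python3 - <<'E'
from h import *
p=r.get_image("scene"); w=cloud(p); 
cv2.imwrite("pics/s6.png",cv2.resize(p["image"][90:280,20:260,::-1],None,fx=3,fy=3))
for t in ("blue_label","blue","blue_left_pad","blue_right_pad"): print([(np.round(a["point"],3),a["confidence"]) for a in r.mark_of(p,t)])
E
```

```text
clock: 10.28
position: [0.5257, -0.2413, 0.1765]
tcp_rot: [167.7, -0.1, -12.8]
contact_force: [-0.5, 0.5, -1.9]
grip_width: 0.0447
finger_force: 24.6
clock: 11.02
position: [0.5249, -0.242, 0.2454]
tcp_rot: [-180.0, 0.0, -13.0]
contact_force: [-0.5, -0.6, -1.9]
grip_width: 0.0446
finger_force: 24.6
[(array([ 0.578, -0.248,  0.213]), 0.96)]
[]
[(array([ 0.529, -0.222,  0.243]), 0.51), (array([ 0.275,  0.24 , -0.002]), 0.21)]
[(array([ 0.579, -0.248,  0.215]), 0.29)]
```

View pics/s6.png

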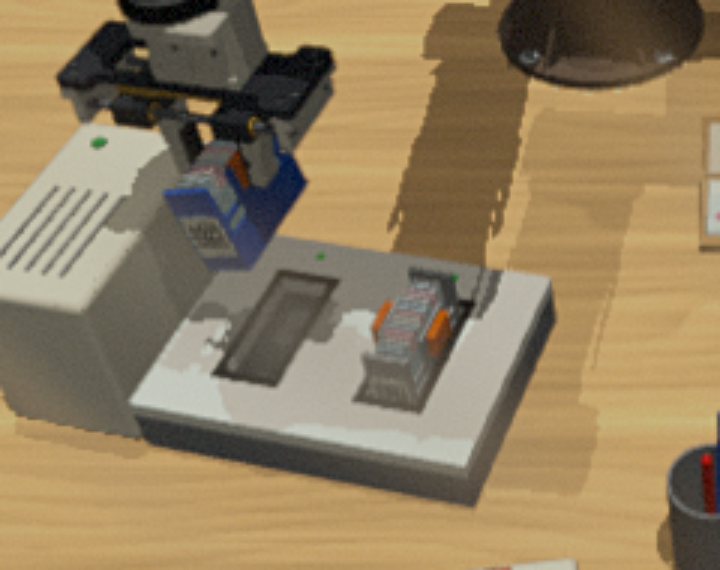

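The cassette kept the tool's 12° offset: it hung upright while the tool was tilted, and levelling the tool rolled it by 12° (crop: blue at about (240,210)). I'll tilt the tool back to make it upright again and carry it that way, turning only about vertical.

```bash
python3 -m handwheel '[{"x":0,"y":0,"z":0.1,"ax":-0.1,"ay":0.02,"az":0,"grip":0.4},{"x":0,"y":0,"z":0.2,"ax":-0.2,"ay":0.045,"az":0,"grip":0.4},{"x":0,"y":0,"z":0.3,"ax":-0.3,"ay":0.07,"az":0,"grip":0.4},{"x":0,"y":0,"z":0.3,"ax":-0.4,"ay":0.09,"az":0,"grip":0.4},{"x":0,"y":0,"z":0.3,"ax":-0.4,"ay":0.09,"az":0,"grip":0.4}]' 
python3 -m handwheel '[{"x":0,"y":0.15,"z":0,"ax":0,"ay":0,"az":0,"grip":0.4},{"x":0,"y":0.4,"z":0,"ax":0,"ay":0,"az":0,"grip":0.4},{"x":0,"y":0.65,"z":0,"ax":0,"ay":0,"az":0.1,"grip":0.4},{"x":0,"y":0.9,"z":0,"ax":0,"ay":0,"az":0.3,"grip":0.4}]' 
python3 -m handwheel '[{"x":0,"y":0.25,"z":0,"ax":0,"ay":0,"az":0.2,"grip":0.4},{"x":0,"y":0.5,"z":0,"ax":0,"ay":0,"az":0.4,"grip":0.4},{"x":0,"y":0.75,"z":0,"ax":0,"ay":0,"az":0.6,"grip":0.4},{"x":0,"y":1,"z":0,"ax":0,"ay":0,"az":0.8,"grip":0.4}]' 
python3 -m handwheel '[{"x":0,"y":0.25,"z":0,"ax":0,"ay":0,"az":0.2,"grip":0.4},{"x":0,"y":0.5,"z":0,"ax":0,"ay":0,"az":0.4,"grip":0.4},{"x":0,"y":0.75,"z":0,"ax":0,"ay":0,"az":0.6,"grip":0.4},{"x":0,"y":1,"z":0,"ax":0,"ay":0,"az":0.8,"grip":0.4}]' 
python3 -m handwheel '[{"x":0,"y":0.25,"z":0,"ax":0,"ay":0,"az":0.2,"grip":0.4},{"x":0,"y":0.5,"z":0,"ax":0,"ay":0,"az":0.4,"grip":0.4},{"x":0,"y":0.75,"z":0,"ax":0,"ay":0,"az":0.6,"grip":0.4},{"x":0,"y":1,"z":0,"ax":0,"ay":0,"az":0.8,"grip":0.4},{"x":0,"y":1,"z":0,"ax":0,"ay":0,"az":0.8,"grip":0.4}]'
python3 - <<'E'
from h import *
s=r.get_state(); print(s["q"])
p=r.get_image("scene")
for t in ("blue_label","blue","blue_left_pad","blue_right_pad","reader_window"): print(t,[(np.round(a["point"],3),a["confidence"]) for a in r.mark_of(p,t)])
E
```

```text
clock: 11.9
position: [0.5251, -0.2402, 0.275]
tcp_rot: [167.7, 0.0, -12.7]
contact_force: [0.2, -0.4, -2.3]
grip_width: 0.0448
finger_force: 24.6
clock: 12.4
position: [0.5253, -0.1501, 0.2755]
tcp_rot: [167.8, -0.0, -3.7]
contact_force: [0.5, -0.5, -1.5]
grip_width: 0.0449
finger_force: 24.6
clock: 12.9
position: [0.525, -0.05, 0.2757]
tcp_rot: [167.8, -0.1, 20.3]
contact_force: [-0.5, 0.5, -2.8]
grip_width: 0.0446
finger_force: 24.6
clock: 13.4
position: [0.5249, 0.0499, 0.2757]
tcp_rot: [167.7, -0.1, 44.3]
contact_force: [-0.7, 0.9, -3.0]
grip_width: 0.0447
finger_force: 24.6
clock: 14.02
position: [0.5249, 0.1501, 0.2757]
tcp_rot: [167.7, -0.1, 68.2]
contact_force: [0.4, -0.1, -1.8]
grip_width: 0.045
finger_force: 24.6
[ 43.93272249   1.73116939 -25.52732263  13.12937698 -58.22909729
 107.8051655 ]
blue_label [(array([0.547, 0.202, 0.243]), 0.96)]
blue [(array([0.527, 0.152, 0.203]), 0.67), (array([0.62 , 0.234, 0.002]), 0.56)]
blue_left_pad []
blue_right_pad [(array([0.55 , 0.143, 0.268]), 0.49)]
reader_window [(array([0.472, 0.434, 0.125]), 0.71)]
```

```bash
python3 -m handwheel '[{"x":-0.07,"y":0.2,"z":0,"ax":0,"ay":0,"az":0.2,"grip":0.4},{"x":-0.14,"y":0.4,"z":-0.1,"ax":0,"ay":0,"az":0.4,"grip":0.4},{"x":-0.2,"y":0.6,"z":-0.25,"ax":0,"ay":0,"az":0.6,"grip":0.4},{"x":-0.27,"y":0.8,"z":-0.4,"ax":0,"ay":0,"az":0.8,"grip":0.4},{"x":-0.27,"y":0.9,"z":-0.5,"ax":0,"ay":0,"az":0.95,"grip":0.4},{"x":-0.27,"y":0.9,"z":-0.6,"ax":0,"ay":0,"az":0.95,"grip":0.4}]' 
python3 -m handwheel '[{"x":0,"y":0.15,"z":-0.15,"ax":0,"ay":0,"az":0.17,"grip":0.4},{"x":0,"y":0.3,"z":-0.3,"ax":0,"ay":0,"az":0.17,"grip":0.4},{"x":0,"y":0.45,"z":-0.45,"ax":0,"ay":0,"az":0.17,"grip":0.4},{"x":0,"y":0.63,"z":-0.6,"ax":0,"ay":0,"az":0.17,"grip":0.4},{"x":0,"y":0.63,"z":-0.6,"ax":0,"ay":0,"az":0.17,"grip":0.4},{"x":0,"y":0.63,"z":-0.6,"ax":0,"ay":0,"az":0.17,"grip":0.4}]'
python3 - <<'E'
from h import *
a=np.radians(101.8); R=np.array([[np.cos(a),np.sin(a)],[-np.sin(a),np.cos(a)]])
for n in ("scene","top"):
    p=r.get_image(n)
    if n=="scene": cv2.imwrite("pics/s7.png",cv2.resize(p["image"][60:260,260:460,::-1],None,fx=3,fy=3))
    g={}
    for t in ("blue_label","blue","reader_window","grey"):
        m=r.mark_of(p,t)
        if m: g[t]=np.array(m[0]["point"]); print(n,t,g[t].round(3),round(m[0]["confidence"],2))
    for wp in ([.4725,.4325,.12],):
        if "blue_label" in g: d=g["blue_label"]-wp; print("label in window",R@d[:2],d[2])
E
```

```text
clock: 15.08
position: [0.4983, 0.2387, 0.2153]
tcp_rot: [167.7, -0.0, 96.6]
contact_force: [1.0, -0.1, -1.9]
grip_width: 0.0446
finger_force: 24.6
clock: 15.82
position: [0.4981, 0.302, 0.1553]
tcp_rot: [167.7, -0.0, 101.8]
contact_force: [-0.2, -0.2, -1.7]
grip_width: 0.0446
finger_force: 24.6
scene blue_label [0.486 0.356 0.125] 0.84
scene blue [0.499 0.301 0.083] 0.85
scene reader_window [0.472 0.43  0.126] 0.65
scene grey [ 0.555 -0.113  0.024] 0.6
label in window [-0.07797861  0.00229481] 0.0050000000000000044
top blue [0.498 0.3   0.084] 0.54
top reader_window [0.474 0.434 0.119] 0.92
top grey [ 0.553 -0.116  0.016] 0.75
```

View pics/s7.png

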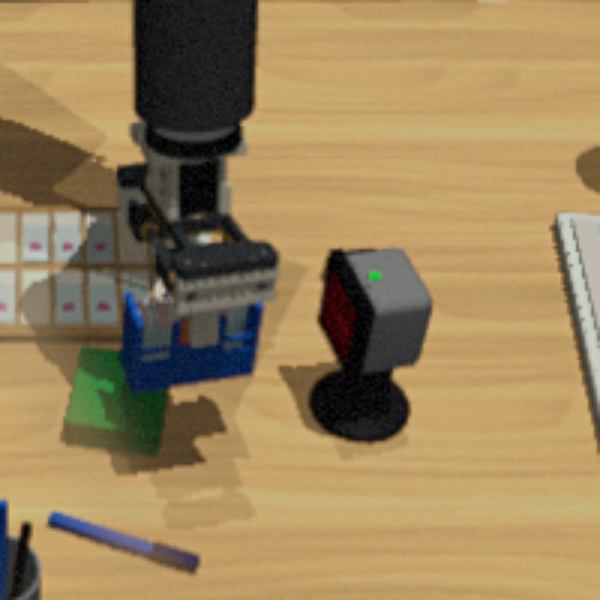

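The crop shows the cassette (about 190,345) held upright and clear of everything. Its label end faces the red window (about 340,310) from about 78 mm. It's within 5 mm both sideways and in height, and grey hasn't moved, so I'll hand it in.

```bash
python3 -c "
from rig import r
print(r.get_state()['joint_velocities'].round(2)); print(r.finish_job())"
```

```text
[ 0.07  0.16 -0.04  0.07 -0.01  0.05]
the job is handed in; nothing more can be done
None
```

I lifted the blue cassette out of its bay and handed the job in at about 16 s, with it held upright by its pinched catches and its label squarely facing the reader's window, about 78 mm away and within about 5 mm of its centre; grey stayed in its bay, but the hand-in call returned no verdict.

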